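Set up a dowel and bring the file over its end

ROBOT

A 6-joint arm with a two-finger parallel gripper is mounted at the origin on a cart in front of the work surface, level with it; the furniture and walls round the work are solid. World frame = base frame: x ahead of the robot, y to its left, z up, the work surface at z = 0. Lengths are in m, angles in rad, forces in N, time in s.
With the tool pointing down it reaches from about 0.25 to 0.775 m from the base axis. Payload 4 kg.
Tool frame: the origin (TCP) lies midway between the tips of the shut fingers; the grasp point (between the pads) lies 19 mm behind it; z points along the fingers, y is the line along which they close (so a half turn about z gives the same grasp; the last joint's range is limited). The gripper opens to 85 mm and grips with 20 to 120 N. Pads are 22 mm wide; open, the fingers measure 114 mm over their backs; the gripper's body (76 mm by 85 mm) begins 54 mm behind the grasp point. The pads swing forward as they close: fully open they stand 13 mm farther back than shut.
Start: joints at [-1.279, 0.087, 1.371, -0, 1.684, -0.103], TCP at [0.212, -0.508, 0.231] pointing down, gripper open.
Joint ranges: [-3.1, 3.1], [-0.76, 2.03], [0.27, 2.55], [-1.08, 4.22], [0.17, 2.65], [-2.57, 2.57]. Speed limits (rad/s): [2.79, 2.79, 3.14, 3.14, 3.14, 3.14].

INTERFACE

Orientations are given as [roll, pitch, yaw] about the fixed x, y, z axes, in that order (R = Rz(yaw) Ry(pitch) Rx(roll)).
In Python, from plant import arm gives the robot as it stands.
- The arm moves only by the tool arm_command, never from a script. Its argument "targets" is a list of rows, each a list of 5 numbers: the shift along the tool's x, y, z in units of 0.3 m (1.0 is 0.3 m), then the turn about the tool's z in units of 60 degrees (1.0 is 60 degrees), then the opening, from 0 (shut) to 1 (fully open). In form: [[dx, dy, dz, twist, gripper], ...]. A call has 1 to 5 rows; each row is the pose to reach, as a shift and turn from the pose commanded when the call began, along the tool's axes at that moment; what a row does not reach only later rows make up. A row lasts 1/8 s, in which the tool goes at most 62.5 mm and 10.7 degrees, less where a joint would pass 70% of its speed; a pose out of reach is approached as far as the arm can. A call with a number of a shift or a turn outside -1 to 1 is refused whole. A call with a gripper value outside its range is refused whole. The fingers move at their own pace and stop on an object; "force" is the grip in N (left out, the last holds). Time passes only in rows, so rows that repeat a pose let the fingers close. It gives the time, the measured TCP pose, the force, the opening and the grip force at its end, in the units of the state.
- arm.read_state(): the state, without advancing time (a new reading comes with each control period).
- arm.grab_frame(name): name is "scene" or "side" or "wrist"; returns the picture (420x560x3 uint8, red, green, blue); there is no depth.
- arm.camera_info(name): a dict with "K" (3x3 intrinsics, pixels), "view" (4x4, takes a point from world to camera coordinates); the wrist camera has in their place "mount" (4x4, takes a point from camera to tool coordinates, whose origin is the TCP and whose axes are the flange's). Camera axes: x right, y down, z forward; pixel columns grow to the right and rows downward; lengths in m; the calibration is good to about 2 mm. The wrist camera is an equidistant fisheye: a pixel r from the principal point sees the ray r / f radians off the axis. A picture is of the moment at which its call begins: read the wrist's pose just before it. camera_info takes no time and is no camera call.
- arm.hand_in(): hands the job in; it is judged then, once.
The state is a dict: "clock": time; "q": joint angles; "qd": joint speeds; "joint_torque": joint torques, N m; "ee_pos": TCP position; "eef_rot": TCP orientation; "wrist_force": force on the tool from outside, world axes, zero at the start; "torque": the same for the moment, N m; "width": opening from 0.0 (shut) to 1.0 (fully open); "grasp_force": force on a finger pad.
Only numpy, scipy, OpenCV 4.12 (cv2) and the standard library are available. Lean on these libraries where they do the work, as an engineer would, in place of code of your own. Each camera call takes 0.05 s, during which the arm holds its last target. There are 200 camera calls.

TASK

Stand the loose beech dowel upright, fully home, in the bore of the bored block that fits it, and let go of it. Then draw the wood file by its handle out of its leaning stand, turn it level with its flat side down, and bring the middle of the blade over the top end of the dowel, a few centimetres clear of it, ready to dress the end. Finish while still holding the file there in the gripper, touching nothing else, and do not push the other things on the bench about.

Things in the scene. Friction and masses are not known exactly. Their poses are not given: they have to be found in the camera images.
- dowel_mid (a point): Centre (half-way up) of the loose beech dowel: a plain round rod 16 mm in diameter and 75 mm long, standing upright on the bench at the start, left front of the robot. z is its axis.
- dowel_foot (a point): Centre of the dowel's lower end face (37.5 mm below its centre).
- dowel_top (a point): Centre of the dowel's upper end face (37.5 mm above its centre). With the dowel home in its bore the top stands 85 mm above the bench.
- dowel: The dowel itself; origin at the centre of its lower end face, z along its axis.
- bored_block_hole0 (a point): Centre of the mouth of the bore that fits the dowel: 19 mm diameter, 25 mm deep (its floor is 10 mm above the bench), vertical, in the top of the pale block 35 mm above the bench. It is the medium one of three bores in a row and is the one at the block's right-hand end (towards -y); the others are 10 mm (middle, too small) and 30 mm (left end, much too loose).
- bored_block: Pale wooden block, 60 x 130 x 35 mm (x, y, z), fixed to the bench; origin at the centre of its underside, the row of bores along its y axis.
- file: Loose wood file, 273 mm long, about 0.14 kg: wooden handle 108 mm long, 24 mm wide (along its y), 20 mm thick (along its z), and flat steel blade 168 mm long, 18 mm wide, 6 mm thick. Its x axis runs from the handle to the blade tip, z is square to its flat side. At the start it leans at about 45 degrees in the stand, tip down, handle up and away from the robot, flat side facing up towards the robot and down away from it.
- file_grip (a point): A point in the middle of the file's handle thickness and width, 27 mm from the handle's blade end (107 mm from the blade's middle), a good place to hold; about 0.15 m above the bench at the start, and well clear of the stand. The handle is about 24 mm wide across the file's y axis here. The file balances near here.
- file_blade (a point): Middle of the blade, 107 mm from file_grip towards the tip; same axes as the file.
- file_tip (a point): Tip of the blade, 84 mm beyond file_blade.
- file_stand: Wooden stand fixed to the bench: a 120 x 80 x 12 mm base with a sleeve leaning at 45 degrees towards its +x (away from the robot). The sleeve's outside is 25 x 37 mm, its opening 9 x 21 mm and 65 mm deep, so the file is drawn out at least 65 mm along its own length, up and away from the robot, before it is free to turn. Origin under the base's centre.
- stand_mouth (a point): Centre of the sleeve's mouth, 70 mm above the bench; the sleeve's top edges reach 85 mm.
- tin_mid (a point): Bystander: centre of a printed food tin of screws, 57 mm diameter, 72 mm high. Leave it where it is.
- offcut_mid (a point): Bystander: centre of a wooden offcut 28 x 62 x 28 mm. Leave it where it is.
- square: Bystander: try square lying flat, 105 x 167 mm, 22 mm high at its wooden stock. Leave it where it is.
- green_pencil: Bystander: green pencil, 118 mm long and 7 mm thick, lying near the bench's front edge. Leave it where it is.
Things that resemble listed ones, but are neither listed nor needed, are in the scene too. Several things have the shape of the file_stand; the one meant has the colours described above.

How it is judged:
By the outcome, as a careful person would: the job done as asked, in the order asked, and still so for the second after the job is handed in, while the arm keeps its last pose, push and grip.
It also fails if it takes over 54 s, if anything falls off the work surface, if the arm or the gripper's body presses on something with over 40 N, if the wrist force passes 120 N, or if a joint passes its speed limit or range.

## Working session

There is one attempt and no reset: what is moved stays moved. The work goes in short steps, Python scripts to look and compute and a tool call to move; the robot and the scene stay as the last step left them, time stands still between calls to the robot, and variables do not carry over. Pictures are saved under pics/ and viewed, at most 10 in all, crops included, and the job is handed in when it is done.

Besides the shell and the picture viewer there is one more tool, called as a command line: name --pt "numbers of a row" for each row, then --argument value for the rest. arm_command: Moves the arm, as the interface text tells. Shifts and turns lie within -1 to 1; 1 stands for 0.3 m of shift or 60 degrees of turn. Its arguments: {"type":"object","properties":{"targets":{"type":"array","items":{"type":"array","items":{"type":"number","minimum":-1,"maximum":1}}},"force":{"type":"number"}},"required":["targets"]}

```bash
ls; mkdir -p pics; python3 - <<'E'
from plant import arm
import cv2, numpy as np
print({k:np.round(v,3).tolist() for k,v in arm.read_state().items()})
for n in("scene","side","wrist"):
    c=arm.camera_info(n);print(n,{k:np.round(v,4).tolist() for k,v in c.items() if not isinstance(v,str)})
    f=arm.grab_frame(n);cv2.imwrite(f"pics/{n}0.png",f[:,:,::-1])
a=cv2.imread("pics/scene0.png");b=cv2.imread("pics/side0.png")
E
```

```text
pics
{'clock': 0.0, 'q': [-1.279, 0.088, 1.372, 0.0, 1.684, -0.103], 'qd': [-0.001, 0.001, 0.001, -0.001, -0.0, -0.0], 'joint_torque': [-0.0, -35.186, -31.328, -0.0, 0.011, -0.0], 'ee_pos': [0.211, -0.507, 0.23], 'eef_rot': [-3.139, -0.0, 0.395], 'wrist_force': [0.559, 0.584, 0.004], 'torque': [-0.0, 0.029, 0.024], 'grasp_force': 0.0, 'width': 0.995}
scene {'K': [[384.6343, 0.0, 280.375], [0.0, 384.6343, 204.7505], [0.0, 0.0, 1.0]], 'view': [[-0.7871, -0.6168, -0.005, 0.487], [-0.3915, 0.5058, -0.7687, 0.2871], [0.4767, -0.6031, -0.6396, 0.7812], [0.0, 0.0, 0.0, 1.0]]}
side {'K': [[491.1539, 0.0, 276.9679], [0.0, 491.1539, 209.3873], [0.0, 0.0, 1.0]], 'view': [[-0.9951, 0.0976, 0.0129, 0.5476], [0.0717, 0.8085, -0.5841, -0.0162], [-0.0674, -0.5803, -0.8116, 1.3151], [0.0, 0.0, 0.0, 1.0]]}
wrist {'K': [[325.1923, 0.0, 278.9012], [0.0, 325.1923, 207.6823], [0.0, 0.0, 1.0]], 'mount': [[-0.0004, -0.9552, -0.296, 0.075], [1.0, -0.0005, 0.0001, 0.0007], [-0.0003, -0.296, 0.9552, -0.1437], [0.0, 0.0, 0.0, 1.0]]}
```

View pics/scene0.png

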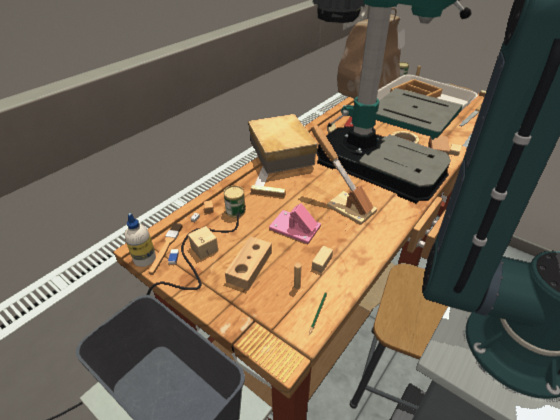

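View pics/side0.png

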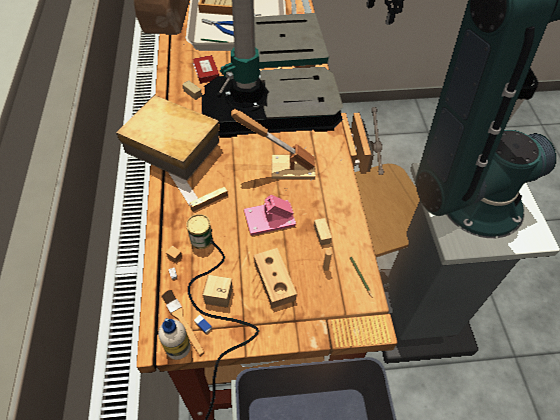

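The scene view shows the dowel at (297,277) and the block at (250,262). The wooden stand with the file is at (350,205), with the handle up at (325,143). The pink stand at (295,223) is a decoy, the offcut is at (322,260) and the tin at (235,200). In the side view the dowel is at (327,258), the bores run from (265,262) to (280,290), and the file goes from (250,125) to (300,160).

Candidates, from the side view:
- **Stands:** pink (270,213), against wood (290,165) holding the file. Choose the wood one.
- **Dowel:** upright rod (327,258), against the pencil (360,275) and the offcut (322,231). Choose the rod.
- **Block:** bored block (275,277), against the small cube (217,290). Choose the bored block.

I'll check these in a close crop.

```bash
python3 - <<'E'
import cv2, numpy as np
a=cv2.imread("pics/scene0.png")[115:315,220:380];b=cv2.imread("pics/side0.png")[100:310,220:350]
a=cv2.resize(a,None,fx=2.8,fy=2.8,interpolation=cv2.INTER_CUBIC);b=cv2.resize(b,None,fx=2.667,fy=2.667,interpolation=cv2.INTER_CUBIC)
o=np.zeros((560,a.shape[1]+b.shape[1],3),np.uint8);o[:,:a.shape[1]]=a[:560];o[:,a.shape[1]:]=b[:560]
print(o.shape,a.shape);cv2.imwrite("pics/crop0.png",o)
E
```

```text
(560, 795, 3) (560, 448, 3)
```

View pics/crop0.png

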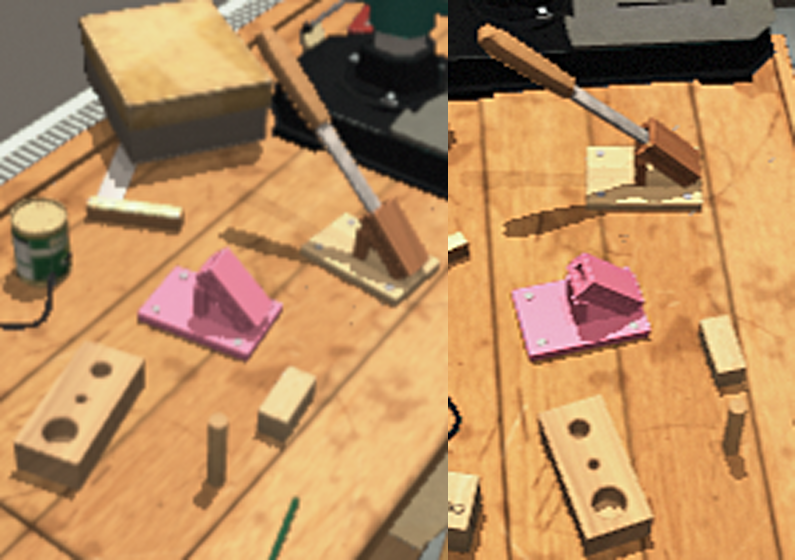

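The crop confirms it: the dowel is upright at scene crop (217,450). The medium bore is at crop (101,370) in scene and (579,428) in side, the large one at the other end. The file sits in the wooden stand.

```bash
cat > h.py <<'E'
import numpy as np, cv2
from plant import arm
from scipy.spatial.transform import Rotation as R
def ray(n,u,v):
    c=arm.camera_info(n);V=np.array(c["view"]);K=np.array(c["K"])
    d=V[:3,:3].T@np.linalg.solve(K,[u,v,1]);return -V[:3,:3].T@V[:3,3],d/np.linalg.norm(d)
def plane(r,z): o,d=r;return o+d*(z-o[2])/d[2]
def cross(*rs):
    A=0;b=0
    for o,d in rs: P=np.eye(3)-np.outer(d,d);A=A+P;b=b+P@o
    p=np.linalg.solve(A,b);return p,max(np.linalg.norm(np.cross(p-o,d)) for o,d in rs)
def pose(s=None):
    s=s or arm.read_state();return np.array(s["ee_pos"]),R.from_euler("xyz",s["eef_rot"])
def wray(u,v,s):
    c=arm.camera_info("wrist");K=np.array(c["K"]);M=np.array(c["mount"]);x=np.array([u-K[0,2],v-K[1,2]])
    r=np.linalg.norm(x);t=r/K[0,0];d=np.r_[x/r*np.sin(t),np.cos(t)] if r>0 else np.array([0,0,1.])
    p,q=pose(s);return p+q.apply(M[:3,3]),q.apply(M[:3,:3]@d)
def wpix(P,s):
    c=arm.camera_info("wrist");K=np.array(c["K"]);M=np.array(c["mount"]);p,q=pose(s)
    X=np.linalg.inv(M)@np.r_[q.inv().apply(np.array(P)-p),1];h=np.hypot(X[0],X[1]);t=np.arctan2(h,X[2])
    return K[:2,2]+X[:2]/h*t*K[0,0]
E
python3 - <<'E'
from h import *
np.set_printoptions(precision=4,suppress=True)
S=lambda x,y:ray("scene",220+x/2.8,115+y/2.8)
D=lambda x,y:ray("side",220+(x-448)/2.667,100+y/2.667)
for n,a,b,z in[("dtop",(217,418),(738,405),.075),("dfoot",(217,483),(733,455),0),("bore",(101,370),(579,428),.035),("big",(59,430),(608,500),.035),("hend",(264,34),(484,36),.23),("ferr",(322,125),(573,92),.13),("mouth",(383,205),(655,134),.07)]:
    a=S(*a);b=D(*b);print(n,*cross(a,b),plane(a,z),plane(b,z))
E
```

```text
dtop [0.447  0.1574 0.0782] 0.00020189829342598156 [0.4486 0.1549 0.075 ] [0.4464 0.1558 0.075 ]
dfoot [ 0.4442  0.1609 -0.0003] 0.0026220464699344866 [0.4442 0.158  0.    ] [0.4449 0.164  0.    ]
bore [0.5834 0.1424 0.0335] 4.274290765684397e-05 [0.5824 0.1434 0.035 ] [0.5835 0.1433 0.035 ]
big [0.565  0.2165 0.0349] 0.0004710904083204616 [0.5649 0.2171 0.035 ] [0.5649 0.216  0.035 ]
hend [ 0.6424 -0.1831  0.2047] 0.0011438373058205939 [ 0.6175 -0.1455  0.23  ] [ 0.6426 -0.1545  0.23  ]
ferr [ 0.5611 -0.1715  0.1363] 0.0011156239661794726 [ 0.566  -0.1818  0.13  ] [ 0.561  -0.1761  0.13  ]
mouth [ 0.4797 -0.1615  0.0805] 0.0015207368418934035 [ 0.4856 -0.1767  0.07  ] [ 0.4786 -0.1691  0.07  ]
```

arm_command --pt "0.716 -0.677 0 -0.85 0.6" --pt "0.716 -0.677 0 -0.85 0.6" --pt "0.716 -0.677 0 -0.85 0.6" --pt "0.716 -0.677 0 -0.85 0.6" --pt "0.716 -0.677 0 -0.85 0.6" --force 40

```text
clock: 0.78
ee_pos: [0.3321, -0.2353, 0.2312]
eef_rot: [3.141, -0.0, 1.291]
wrist_force: [1.0, -0.0, 0.6]
width: 0.599
grasp_force: 0.0
```

arm_command --pt "0.98 0 0 -0.275 0.6" --pt "0.98 0 0 -0.275 0.6" --pt "0.98 0 0 -0.275 0.6" --pt "0.98 0 0 -0.275 0.6" --pt "0.98 0 0 -0.275 0.6"

```text
clock: 1.4
ee_pos: [0.4146, 0.047, 0.2311]
eef_rot: [3.141, -0.0, 1.575]
wrist_force: [0.4, -1.1, -0.1]
width: 0.602
grasp_force: 0.0
```

```bash
python3 - <<'E'
from h import *
s=arm.read_state();f=arm.grab_frame("wrist");cv2.imwrite("pics/w1.png",f[:,:,::-1])
print(s["ee_pos"],s["eef_rot"],wpix([.447,.157,.075],s),wpix([.583,.143,.035],s))
E
```

```text
[0.41457956 0.04696501 0.23113725] [ 3.1414198e+00 -9.5053906e-05  1.5750688e+00] [315.45345899  72.45010953] [431.86091697  98.72425345]
```

View pics/w1.png

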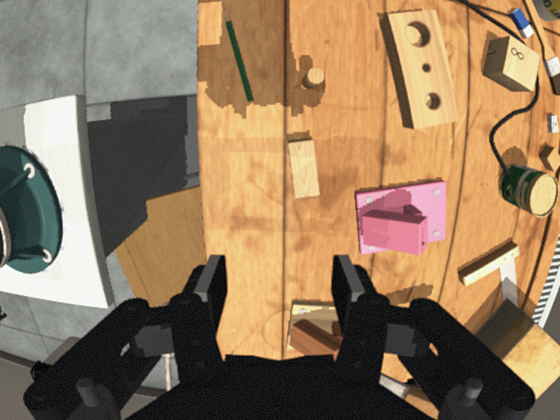

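The wrist view shows the dowel's top at about (316,75), the medium bore at (433,101) and the offcut at (304,167). All of these agree with the prediction. I'll refine with blobs and compute the move.

```bash
python3 - <<'E'
from h import *
s=arm.read_state()
f=cv2.imread("pics/w1.png");g=cv2.cvtColor(f,cv2.COLOR_BGR2GRAY)
w=g[90:112,420:446];m=(w<w.mean()-15).astype(np.uint8);n,l,st,c=cv2.connectedComponentsWithStats(m)
for i in range(1,n):
    if st[i,4]>20:
        p=c[i]+[420,90];print("bore",st[i],p,plane(wray(*p,s),.035))
print(g[66:86:2,300:332:2])
for p in[(316,74),(317,75)]:print(plane(wray(*p,s),.075))
E
```

```text
bore [  7   3  14  17 184] [433.60869565 101.16304348] [0.5859016  0.14638902 0.035     ]
[[105 110 103  99 108 108 127 171 168 171 175 176 158 170 178 176]
 [112 112 107 106 101 129 174 204 194 196 179 168 163 170 172 175]
 [119 117 113 108 126 202 197 207 191 207 196 193 163 176 177 178]
 [113 120 110 102 159 207 193 204 192 209 200 201 143 178 178 174]
 [114 116 111  85 185 207 199 203 196 205 202 205 151 178 173 177]
 [114 112  84  85 185 206 195 205 200 206 196 203 156 180 179 173]
 [107  96  74  84 158 209 199 211 198 209 199 204 139 182 181 174]
 [108  74  71  85 118 196 203 212 201 214 205 193 105 180 178 176]
 [100  72  68  76  96 114 173 205 199 209 159  99  97 179 182 177]
 [105  93  65  65  90  97 105 119 119 109  98  90  93 178 175 172]]
[0.44786315 0.16066952 0.075     ]
[0.4487877  0.15976722 0.075     ]
```

arm_command --pt "0.377 0.113 0 0 0.6" --pt "0.377 0.113 0 0 0.6" --pt "0.377 0.113 0.2 0 0.6" --pt "0.377 0.113 0.4 0 0.6" --pt "0.377 0.113 0.55 0 0.6"

```text
clock: 2.08
ee_pos: [0.4467, 0.1573, 0.0632]
eef_rot: [-3.138, 0.001, 1.574]
wrist_force: [0.5, -0.2, 0.6]
width: 0.6
grasp_force: 0.0
```

arm_command --pt "0 0 0.093 0 0.6" --pt "0 0 0.093 0 0.1" --pt "0 0 0.093 0 0" --pt "0 0 0.093 0 0" --pt "0 0 0.093 0 0"

```text
clock: 2.7
ee_pos: [0.4492, 0.1578, 0.0398]
eef_rot: [3.139, -0.001, 1.573]
wrist_force: [1.4, 0.6, 0.8]
width: 0.172
grasp_force: 38.9
```

arm_command --pt "0 0 -0.2 0 0" --pt "0 0 -0.3 0 0" --pt "-0.227 0.2 -0.3 0 0" --pt "-0.227 0.45 -0.3 0 0" --pt "-0.227 0.45 -0.3 0 0"

```text
clock: 3.32
ee_pos: [0.586, 0.0885, 0.1292]
eef_rot: [3.139, 0.0, 1.571]
wrist_force: [0.6, 0.3, 0.9]
width: 0.174
grasp_force: 39.2
```

arm_command --pt "0 0 0 0 0" --pt "0 0 0 0 0"

```text
clock: 3.58
ee_pos: [0.5829, 0.09, 0.1285]
eef_rot: [-3.141, -0.0, 1.573]
wrist_force: [-0.6, -0.1, -0.3]
width: 0.175
grasp_force: 39.2
```

```bash
python3 - <<'E'
from h import *
s=arm.read_state();f=arm.grab_frame("wrist")[:,:,::-1].copy();cv2.imwrite("pics/w2.png",f)
print(s["ee_pos"],s["eef_rot"],s["width"])
p=wpix([.584,.144,.035],s);print(p);u,v=p.astype(int)
g=cv2.cvtColor(f,cv2.COLOR_BGR2GRAY);w=g[v-28:v+28,u-28:u+28];m=(w<np.median(w)-40).astype(np.uint8);n,l,st,c=cv2.connectedComponentsWithStats(m)
for i in range(1,n):
    if st[i,4]>60:
        q=c[i]+[u-28,v-28];print("bore",st[i],q,plane(wray(*q,s),.035))
print(wpix(np.array(s["ee_pos"])+[0,0,-.035],s),wpix(np.array(s["ee_pos"])+[0,0,.038],s))
E
```

```text
[0.58290454 0.08997068 0.12846654] [-3.14094749e+00 -1.14131705e-04  1.57295987e+00] 0.17522382554507776
[280.99040798 138.16918206]
bore [17 30 26 15 92] [282.33695652 149.25      ] [0.58500714 0.13583269 0.035     ]
[279.38455733 238.64381933] [279.50660723 309.9317911 ]
```

View pics/w2.png

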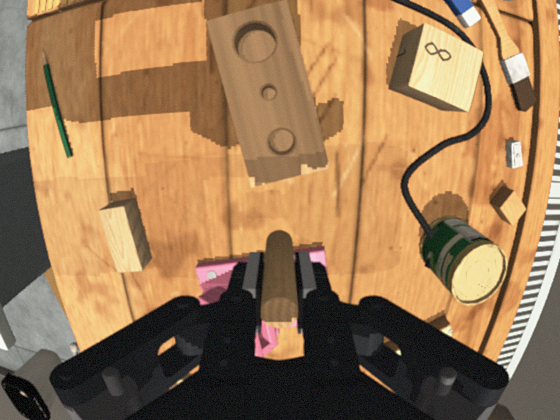

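The dowel is held upright, with its foot near (280,231). The medium bore's centre is near (282,140), close to where it was predicted. I'll refine the bore's rim and the dowel's edges, since the clearance is only 1.5 mm.

```bash
python3 - <<'E'
from h import *
P=[];Q=[]
for i in range(6):
    s=arm.read_state();P.append(s["ee_pos"]);f=arm.grab_frame("wrist")[:,:,::-1].copy();Q.append(f)
p=np.mean(P,0);print(p,np.std(P,0));s["ee_pos"]=p;s["eef_rot"]=[np.pi,0,1.572]
f=np.mean(Q,0).astype(np.uint8);g=cv2.cvtColor(f,cv2.COLOR_BGR2GRAY)
w=cv2.resize(g[115:165,255:310],None,fx=4,fy=4,interpolation=cv2.INTER_CUBIC)
c=cv2.HoughCircles(cv2.GaussianBlur(w,(9,9),2),cv2.HOUGH_GRADIENT,1,30,param1=60,param2=15,minRadius=36,maxRadius=70)
for x,y,r in c[0][:4]:
    q=(255+x/4,115+y/4);print(q,r/4,plane(wray(*q,s),.035))
print(g[236:292:14,258:304:2].astype(int));print(g[222:246:2,276:286:4].T)
cv2.imwrite("pics/c2.png",np.hstack([cv2.resize(f[115:255,240:320],None,fx=4,fy=4,interpolation=cv2.INTER_CUBIC)]))
E
```

```text
[0.58267904 0.09023744 0.12876597] [1.19416607e-04 4.65841550e-05 9.22413304e-05]
(np.float32(281.875), np.float32(140.625)) 11.175 [0.58453697 0.14242231 0.035     ]
[[177 186 188 189 186 101  67  69  70  71  73  73  71  72  71  68 128 190
  182 186 177 167 167]
 [181 183 182 166  80  72  74  73  76  79  79  78  77  75  74  75  78  77
   82  76  73  74  77]
 [ 61  14  17  56  74  75  77  78  81  82  85  84  81  84  84  84  84  83
   52   9  16  64  80]
 [ 16  14  29  73  76  79  79  78  79  80  85  84  82  84  88  85  85  88
   81  26  13  17  76]]
[[187 187 185 187 124  68  71  71  73  70  70  72]
 [190 191 189 186 107  68  72  73  73  75  74  74]
 [189 194 195 196 184  72  69  72  71  75  75  73]]
```

View pics/c2.png

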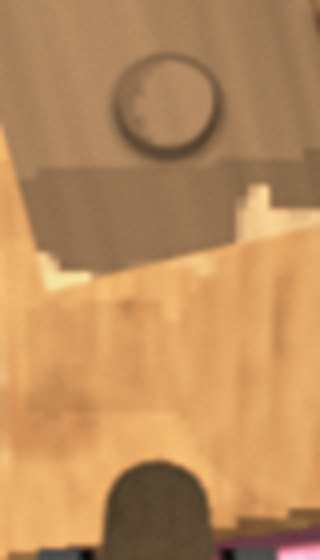

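```bash
python3 - <<'E'
from h import *
s=arm.read_state();s["eef_rot"]=[np.pi,0,1.572];p=np.array(s["ee_pos"]);print(p)
z=p[2]-.0388
for q in[(279.5,230.2),(279.5,230.8)]:print(plane(wray(*q,s),z)-[0,.008,0])
for q in[(281.8,140.9)]:print(plane(wray(*q,s),.035))
E
```

```text
[0.58300815 0.09012572 0.12877076]
[0.58310101 0.08604116 0.08997076]
[0.58310156 0.08565354 0.08997076]
[0.58481194 0.14210739 0.035     ]
```

```bash
python3 - <<'E'
from h import *
s=arm.read_state();p=np.array(s["ee_pos"])
def pix(n,P):
    c=arm.camera_info(n);X=np.array(c["view"])@np.r_[P,1];x=np.array(c["K"])@X[:3];return x[:2]/x[2]
o=[]
for n in("scene","side"):
    f=arm.grab_frame(n)[:,:,::-1]
    u,v=pix(n,p+[0,0,-.0385]).astype(int);print(n,u,v,pix(n,p+[0,0,-.0385]),pix(n,[.5843,.143,.035]))
    o.append(cv2.resize(f[v-45:v+45,u-35:u+35],(390,500),interpolation=cv2.INTER_CUBIC))
cv2.imwrite("pics/c3.png",np.hstack(o))
s["eef_rot"]=[np.pi,0,1.572]
for y in(.008,-.008):
  for z in(-.0385,.0365):print(y,z,wpix(p+[0,y,z],s))
E
```

```text
scene 269 218 [269.04071659 218.97830954] [255.6007554  246.71031151]
side 267 228 [267.30287668 228.93827501] [268.75425762 260.39335461]
0.008 -0.0385 [279.35465446 223.99814557]
0.008 0.0365 [279.596458   290.86954414]
-0.008 -0.0385 [279.32127509 248.44206219]
-0.008 0.0365 [279.52524846 323.55911914]
```

View pics/c3.png

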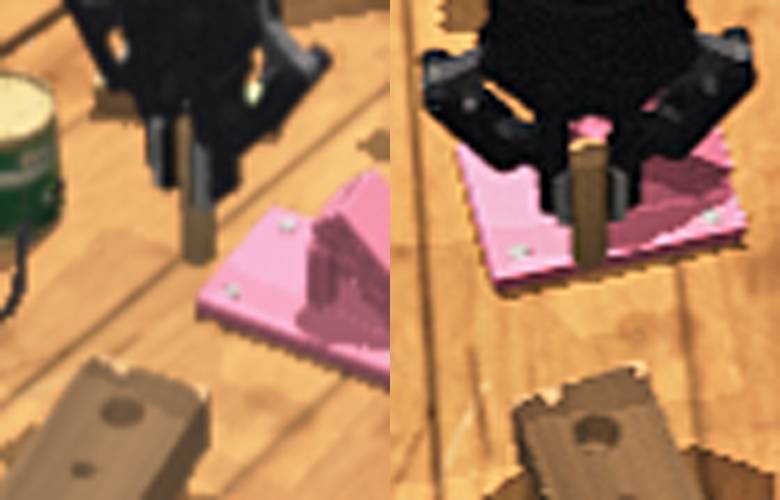

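arm_command --pt "0.187 0.005 0 0 0" --pt "0.187 0.005 0 0 0" --pt "0.187 0.005 0.1 0 0" --pt "0.187 0.005 0.15 0 0" --pt "0.187 0.005 0.15 0 0"

```text
clock: 4.65
ee_pos: [0.5835, 0.1453, 0.0815]
eef_rot: [-3.138, 0.001, 1.572]
wrist_force: [-0.1, 0.1, -0.2]
width: 0.173
grasp_force: 39.2
```

arm_command --pt "0 0 0.03 0 0" --pt "0 0 0.05 0 0"

```text
clock: 4.9
ee_pos: [0.5856, 0.1455, 0.0699]
eef_rot: [3.139, 0.001, 1.573]
wrist_force: [-0.6, -0.5, 0.5]
width: 0.172
grasp_force: 39.6
```

arm_command --pt "0 0 0.03 0 0" --pt "0 0 0.05 0 0" --pt "0 0 0.05 0 0"

```text
clock: 5.28
ee_pos: [0.5843, 0.1457, 0.0522]
eef_rot: [-3.14, 0.0, 1.573]
wrist_force: [-0.5, -1.1, -1.0]
width: 0.173
grasp_force: 39.4
```

arm_command --pt "0 0 0.01 0 0" --pt "0 0 0.015 0 0" --pt "0 0 0.015 0 0"

```text
clock: 5.65
ee_pos: [0.585, 0.1457, 0.0495]
eef_rot: [3.141, 0.001, 1.573]
wrist_force: [-1.7, -2.6, 4.0]
width: 0.178
grasp_force: 40.0
```

arm_command --pt "0 0 0.005 0 0" --pt "0 0 0.005 0 0"

```text
clock: 5.9
ee_pos: [0.5851, 0.1457, 0.0494]
eef_rot: [3.14, 0.001, 1.573]
wrist_force: [-4.0, -2.6, 8.0]
width: 0.179
grasp_force: 40.6
```

arm_command --pt "0 0 0 0 0.5" --pt "0 0 0 0 0.5" --pt "0 0 0 0 0.5" --pt "0 0 -0.1 0 0.5" --pt "0 0 -0.3 0 0.5"

```text
clock: 6.52
ee_pos: [0.5824, 0.1457, 0.134]
eef_rot: [-3.133, 0.001, 1.573]
wrist_force: [0.6, -0.4, 0.8]
width: 0.5
grasp_force: 0.0
```

arm_command --pt "0 0 -0.2 0 0.7" --pt "-0.3 0 -0.4 0 0.7" --pt "-0.5 0 -0.5 0 0.7" --pt "-0.5 0 -0.5 0 0.7"

```text
clock: 7.02
ee_pos: [0.5852, -0.0057, 0.289]
eef_rot: [3.14, 0.0, 1.573]
wrist_force: [1.8, 0.1, 0.5]
width: 0.701
grasp_force: 0.0
```

```bash
python3 - <<'E'
from h import *
np.set_printoptions(precision=4,suppress=True)
s=arm.read_state();w=arm.grab_frame("wrist")[:,:,::-1];cv2.imwrite("pics/w3.png",w)
print(s["ee_pos"],s["eef_rot"])
o=[]
for n,(u,v) in(("scene",(255,240)),("side",(268,255))):
    f=arm.grab_frame(n)[:,:,::-1];cv2.imwrite(f"pics/{n}3.png",f)
    o.append(cv2.resize(f[v-40:v+30,u-35:u+35],(400,400),interpolation=cv2.INTER_CUBIC))
o=np.hstack(o)
cv2.imwrite("pics/c4.png",o)
for P in([.5845,.143,.085],[.582,-.1745,.1535],[.561,-.1715,.1363],[.642,-.183,.2047]):print(wpix(P,s))
E
```

```text
[ 0.5852 -0.0057  0.289 ] [3.1397 0.0002 1.5727]
[278.3004  41.6374]
[275.7591 343.1069]
[257.5359 331.3742]
[335.1814 379.8799]
```

View pics/c4.png

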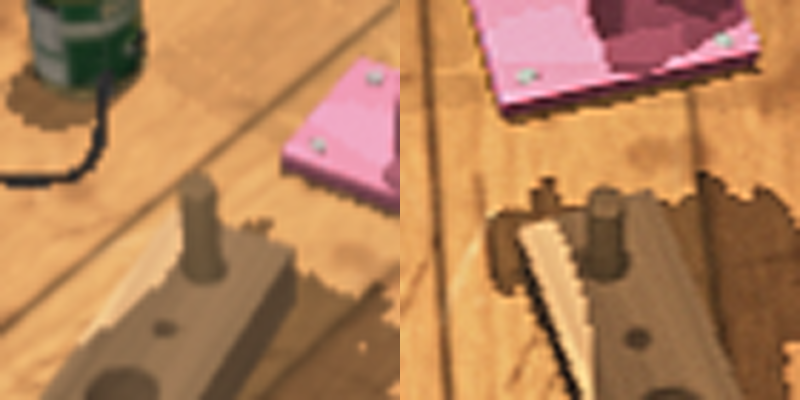

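View pics/w3.png

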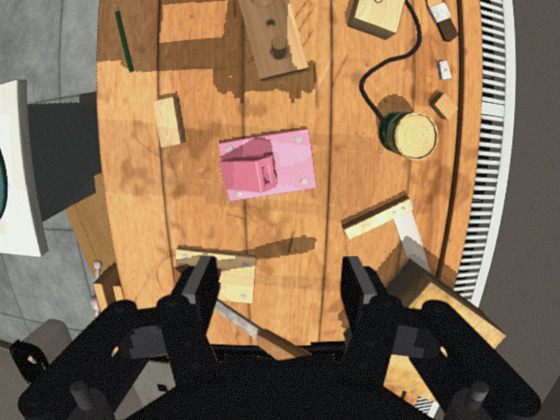

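The dowel stands upright and seated in the right-hand bore (scene crop (205,275)). In the wrist view the file runs from (220,310) to (310,350), as predicted. Next I swing to the file.

arm_command --pt "-0.55 0.117 0 -0.88 0.7" --pt "-0.55 0.117 0 -0.88 0.7" --pt "-0.55 0.117 0 -0.88 0.7" --pt "-0.55 0.117 0 -0.88 0.7" --pt "-0.55 0.117 0 -0.88 0.7"

```text
clock: 7.8
ee_pos: [0.6207, -0.1682, 0.285]
eef_rot: [-3.142, -0.004, 2.501]
wrist_force: [-0.6, 0.0, 0.7]
width: 0.699
grasp_force: 0.0
```

arm_command --pt "0 0 0 -0.49 0.7" --pt "0 0 0 -0.49 0.7" --pt "0 0 0 -0.49 0.7" --pt "0 0 0 -0.49 0.7"

```text
clock: 8.3
ee_pos: [0.6207, -0.1674, 0.2858]
eef_rot: [3.14, -0.002, 3.008]
wrist_force: [0.6, 0.7, -0.1]
width: 0.7
grasp_force: 0.0
```

```bash
python3 - <<'E'
from h import *
np.set_printoptions(precision=4,suppress=True)
s=arm.read_state();w=arm.grab_frame("wrist")[:,:,::-1];cv2.imwrite("pics/w4.png",w)
print(s["ee_pos"],s["eef_rot"],s["q"])
for P in([.582,-.1745,.1535],[.561,-.1715,.1363],[.642,-.183,.2047],[.485,-.162,.07]):
    u,v=wpix(P,s).round().astype(int);print(u,v)
    if 40<u<520 and v<419:
        r=cv2.cvtColor(w[v:v+1,u-40:u+42:2],cv2.COLOR_BGR2HSV)[0];print(u-40,r[:,0].tolist(),r[:,1].tolist(),r[:,2].tolist())
cv2.imwrite("pics/w4.png",w)
E
```

```text
[ 0.6207 -0.1674  0.2858] [ 3.1405 -0.0023  3.0077] [-0.3519  0.2988  1.0165  0.0006  1.8288 -1.7887]
266 155
226 [19, 20, 21, 21, 22, 21, 20, 20, 20, 19, 19, 14, 15, 16, 15, 15, 16, 16, 16, 16, 16, 15, 15, 14, 17, 18, 19, 19, 19, 19, 20, 19, 19, 20, 19, 18, 19, 18, 15, 15, 14] [120, 123, 117, 118, 112, 116, 120, 119, 117, 122, 125, 142, 133, 128, 136, 134, 125, 125, 128, 124, 124, 136, 130, 135, 135, 128, 124, 130, 126, 126, 122, 123, 127, 120, 127, 124, 128, 129, 139, 140, 145] [251, 250, 251, 251, 252, 252, 251, 250, 250, 249, 250, 189, 220, 227, 216, 222, 232, 231, 233, 233, 234, 222, 215, 127, 246, 249, 248, 248, 249, 248, 250, 249, 249, 250, 249, 249, 248, 250, 189, 171, 134]
266 129
226 [18, 17, 19, 19, 19, 19, 18, 18, 19, 18, 17, 17, 17, 19, 18, 14, 14, 14, 14, 14, 14, 11, 15, 16, 15, 14, 14, 15, 14, 15, 15, 16, 16, 16, 15, 14, 14, 15, 16, 14, 15] [132, 134, 130, 131, 126, 127, 130, 127, 129, 128, 136, 130, 118, 28, 37, 43, 47, 56, 55, 58, 61, 48, 82, 141, 140, 147, 144, 145, 148, 144, 141, 137, 135, 143, 145, 137, 138, 139, 145, 140, 143] [245, 243, 247, 246, 248, 247, 247, 
[... 619 characters left out ...]
241, 241, 242, 239, 238, 239, 224, 107, 103, 144, 146, 141, 143, 145, 143, 156, 181, 234, 239, 237, 240, 237, 234, 235]
268 57
228 [16, 16, 24, 26, 25, 25, 25, 24, 12, 12, 12, 12, 12, 12, 12, 12, 12, 12, 12, 13, 12, 12, 12, 12, 11, 14, 18, 16, 16, 16, 16, 18, 17, 16, 14, 16, 16, 16, 15, 16, 15] [132, 134, 78, 64, 64, 65, 66, 76, 133, 146, 143, 144, 145, 146, 145, 152, 146, 146, 148, 145, 147, 147, 142, 140, 140, 110, 98, 101, 102, 101, 104, 101, 101, 105, 146, 138, 138, 137, 138, 136, 143] [242, 242, 250, 252, 252, 252, 252, 253, 209, 190, 210, 212, 214, 216, 213, 210, 209, 210, 205, 193, 193, 191, 201, 210, 199, 170, 177, 180, 178, 181, 169, 174, 187, 192, 175, 239, 237, 237, 238, 237, 230]
```

View pics/w4.png

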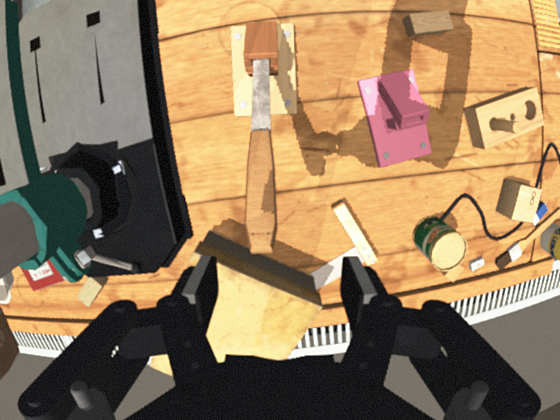

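The last view shows the handle at cols 248–272, row 155, running vertically. So the yaw is right and the file sits about 4.5 mm further to -y than predicted. The box edge is near (262,245). I'll work out the box's height and edge before moving.

```bash
python3 - <<'E'
from h import *
np.set_printoptions(precision=4,suppress=True)
s=arm.read_state()
a=plane(wray(260,155,s),.1535);b=plane(wray(261,130,s),.1363);c=plane(wray(261,249,s),.2047);print(a,b,c)
for n,sc,wr in(("top left front",None,(200,252)),("top right front",None,(322,305)),("bottom left",None,(207,235)),("bottom r",None,(318,292))):
    print(n,[plane(wray(*wr,s),z) for z in(0,.08,.1,.12)])
for n,x,y in(("scn tl?",251,151),("",267,171)): print(n,[plane(ray("scene",x,y),z) for z in(0,.1)])
# scene box: left corner (249,120)... front bottom, front top
S=lambda x,y:ray("scene",220+x/2.8,115+y/2.8)
for q in((135,105),(270,82),(137,158),(265,138)):print(q,plane(S(*q),0),plane(S(*q),.08),plane(S(*q),.1))
print(cross(S(135,105),wray(322,305,s)),cross(S(270,82),wray(200,252,s)))
E
```

```text
[ 0.5812 -0.1795  0.1535] [ 0.561  -0.1766  0.1363] [ 0.6452 -0.1857  0.2047]
top left front [array([ 0.7293, -0.3014,  0.    ]), array([ 0.6952, -0.2748,  0.08  ]), array([ 0.6866, -0.2682,  0.1   ]), array([ 0.6781, -0.2615,  0.12  ])]
top right front [array([ 0.8462, -0.1302,  0.    ]), array([ 0.7903, -0.1355,  0.08  ]), array([ 0.7763, -0.1368,  0.1   ]), array([ 0.7624, -0.1381,  0.12  ])]
bottom left [array([ 0.7039, -0.2848,  0.    ]), array([ 0.6745, -0.2613,  0.08  ]), array([ 0.6671, -0.2555,  0.1   ]), array([ 0.6598, -0.2496,  0.12  ])]
bottom r [array([ 0.8205, -0.1345, -0.    ]), array([ 0.7694, -0.139 ,  0.08  ]), array([ 0.7566, -0.1401,  0.1   ]), array([ 0.7439, -0.1412,  0.12  ])]
scn tl? [array([ 0.9273, -0.2254,  0.    ]), array([ 0.816 , -0.1076,  0.1   ])]
 [array([ 0.8037, -0.1648,  0.    ]), array([ 0.7096, -0.0553,  0.1   ])]
(135, 105) [ 0.8728 -0.2549  0.    ] [ 0.7898 -0.1574  0.08  ] [ 0.7691 -0.133   0.1   ]
(270, 82) [ 0.7699 -0.4044  0.    ] [ 0.6983 -0.2903  0.08  ] [ 0.6804 -0.2618  0.1   ]
(137, 158) [ 0.7971 -0.1667  0.    ] [ 0.7225 -0.0789  0.08  ] [ 0.7039 -0.057   0.1   ]
(265, 138) [ 0.7021 -0.293   0.    ] [ 0.638  -0.1913  0.08  ] [ 0.622  -0.1658  0.1   ]
(array([ 0.7751, -0.1372,  0.0975]), np.float64(0.0024834062645294683)) (array([ 0.6878, -0.2707,  0.0937]), np.float64(0.001537921350233634))
```

arm_command --pt "0.13 -0.052 0 0 0.7" --pt "0.13 -0.052 0.15 0 0.7" --pt "0.13 -0.052 0.3 0 0.7" --pt "0.13 -0.052 0.4 0 0.7" --pt "0.13 -0.052 0.4 0 0.7"

```text
clock: 8.98
ee_pos: [0.5779, -0.1779, 0.1634]
eef_rot: [3.139, -0.008, 3.006]
wrist_force: [-0.0, -0.7, 1.3]
width: 0.697
grasp_force: 0.0
```

arm_command --pt "0 0 0.04 0 0.7" --pt "0 0 0.078 0 0.7" --pt "0 0 0.078 0 0.7"

```text
clock: 9.35
ee_pos: [0.5795, -0.1791, 0.1433]
eef_rot: [3.141, -0.001, 3.007]
wrist_force: [0.2, 0.9, 0.5]
width: 0.704
grasp_force: 0.0
```

arm_command --pt "0 0 0 0 0.2" --pt "0 0 0 0 0" --pt "0 0 0 0 0" --pt "0 0 0 0 0" --pt "0 0 0 0 0" --force 60

```text
clock: 9.98
ee_pos: [0.5804, -0.1796, 0.1449]
eef_rot: [-3.141, 0.002, 3.008]
wrist_force: [0.5, -1.1, 3.7]
width: 0.242
grasp_force: 58.5
```

arm_command --pt "-0.035 0 -0.035 0 0" --pt "-0.07 0 -0.07 0 0" --pt "-0.07 0 -0.07 0 0"

```text
clock: 10.35
ee_pos: [0.6009, -0.1821, 0.1647]
eef_rot: [3.142, -0.0, 3.008]
wrist_force: [-0.2, 0.4, -1.9]
width: 0.238
grasp_force: 58.9
```

Low force, so I carry on drawing to about 90 mm in total.

arm_command --pt "-0.035 0 -0.035 0 0" --pt "-0.07 0 -0.07 0 0" --pt "-0.105 0 -0.105 0 0" --pt "-0.14 0 -0.14 0 0" --pt "-0.145 0 -0.145 0 0"

```text
clock: 10.98
ee_pos: [0.6436, -0.1878, 0.2079]
eef_rot: [3.142, -0.001, 3.008]
wrist_force: [-0.5, -0.7, -1.8]
width: 0.242
grasp_force: 58.9
```

arm_command --pt "0 0 0 0 0" --pt "0 0 0 0 0"

```text
clock: 11.22
ee_pos: [0.643, -0.1877, 0.2075]
eef_rot: [3.141, -0.002, 3.007]
wrist_force: [0.7, -0.4, -2.1]
width: 0.239
grasp_force: 58.9
```

```bash
python3 - <<'E'
from h import *
np.set_printoptions(precision=4,suppress=True)
for n in("scene","side"):
    f=arm.grab_frame(n)[:,:,::-1];cv2.imwrite(f"pics/{n}5.png",f);b=cv2.imread(f"pics/{n}0.png")
    # new pixels that are grey steel (low saturation, bright) near the stand
    h=cv2.cvtColor(f,cv2.COLOR_BGR2HSV)
    m=((h[...,1]<75)&(h[...,2]>110)&(cv2.absdiff(f,b).max(2)>25)).astype(np.uint8)
    k,l,st,c=cv2.connectedComponentsWithStats(m)
    for i in range(1,k):
        if st[i,4]>12 and 200<c[i][0]<400 and 100<c[i][1]<240:
            ys,xs=np.where(l==i);r=cv2.minAreaRect(np.c_[xs,ys].astype(np.float32));print(n,st[i],cv2.boxPoints(r).round(1).tolist())
print(arm.read_state()["ee_pos"])
E
```

```text
scene [318 130  34  52 271] [[316.3999938964844, 132.3000030517578], [320.8999938964844, 129.39999389648438], [352.6000061035156, 179.0], [348.1000061035156, 181.8000030517578]]
side [371 107   6   4  20] [[371.0, 107.0], [376.0, 107.0], [376.0, 110.0], [371.0, 110.0]]
side [242 113  46  33 193] [[239.89999389648438, 116.19999694824219], [242.10000610351562, 112.80000305175781], [288.5, 142.60000610351562], [286.29998779296875, 146.10000610351562]]
side [373 112  10  37 146] [[367.1000061035156, 113.30000305175781], [375.6000061035156, 111.69999694824219], [382.20001220703125, 147.1999969482422], [373.70001220703125, 148.8000030517578]]
side [377 152   7  22  72] [[376.8999938964844, 152.10000610351562], [382.0, 151.8000030517578], [383.20001220703125, 172.89999389648438], [378.1000061035156, 173.1999969482422]]
[ 0.6432 -0.1878  0.2079]
```

```bash
cat >> h.py <<'E'
def blade(tag):
    "ends of the visible blade (handle side, tip side) from steel-coloured new pixels in both fixed views"
    E=[]
    for n in("scene","side"):
        f=arm.grab_frame(n)[:,:,::-1];cv2.imwrite(f"pics/{n}{tag}.png",f);b=cv2.imread(f"pics/{n}0.png")
        h=cv2.cvtColor(f,cv2.COLOR_BGR2HSV)
        m=((h[...,1]<75)&(h[...,2]>110)&(cv2.absdiff(f,b).max(2)>25)).astype(np.uint8)
        k,l,st,c=cv2.connectedComponentsWithStats(m);best=None
        for i in range(1,k):
            if st[i,4]<40 or not(180<c[i][0]<365 and 90<c[i][1]<280):continue
            r=cv2.minAreaRect(np.argwhere(l==i)[:,::-1].astype(np.float32));L,W=max(r[1]),min(r[1])
            if L>3*W and (best is None or L>max(best[1])):best=r
        q=cv2.boxPoints(best);e=[np.linalg.norm(q[0]-q[1]),np.linalg.norm(q[1]-q[2])]
        A,B=((q[0]+q[1])/2,(q[2]+q[3])/2) if e[0]<e[1] else((q[1]+q[2])/2,(q[3]+q[0])/2)
        E.append(sorted([A,B],key=lambda p:p[0]));print(n,np.round(E[-1],1).tolist())
    P=[cross(ray("scene",*E[0][i]),ray("side",*E[1][i])) for i in(0,1)]
    for p,r in P:print(p.round(4),round(r,4))
    d=P[1][0]-P[0][0];print("len",np.linalg.norm(d),"slope",np.degrees(np.arctan2(d[2],np.hypot(*d[:2]))),"az",np.degrees(np.arctan2(d[1],d[0])))
E
python3 -c "
from h import *
blade(6);S=arm.read_state();print(S['ee_pos'])"
```

```text
scene [[319.0, 131.3000030517578], [350.20001220703125, 180.3000030517578]]
side [[240.3000030517578, 114.0999984741211], [287.5, 144.1999969482422]]
[ 0.6263 -0.1849  0.1978] 0.0003
[ 0.5065 -0.1726  0.0913] 0.0009
len 0.1607939178366046 slope -41.49642206701288 az 174.17190137834996
[ 0.64340822 -0.18781465  0.2082378 ]
```

arm_command --pt "0 0 -0.13 0 0" --pt "0.137 0 -0.13 0 0" --pt "0.137 0 -0.05 0 0" --pt "0.137 0 0.05 0 0" --pt "0.137 0 0.1 0 0" --force 30

```text
clock: 12.05
ee_pos: [0.6019, -0.1821, 0.1766]
eef_rot: [3.141, -0.003, 3.007]
wrist_force: [-0.8, -0.3, -0.5]
width: 0.243
grasp_force: 58.4
```

arm_command --pt "0 0 0.03 0 0" --pt "0 0 0.06 0 0" --pt "0 0 0.09 0 0" --pt "0 0 0.12 0 0" --pt "0 0 0.12 0 0"

```text
clock: 12.68
ee_pos: [0.6023, -0.1822, 0.1414]
eef_rot: [3.141, -0.002, 3.008]
wrist_force: [-2.5, 0.0, -0.5]
width: 0.245
grasp_force: 58.7
```

```bash
python3 -c "
from h import *
blade(7);S=arm.read_state();print(S['ee_pos'])"
```

```text
scene [[338.1000061035156, 165.0], [368.0, 200.0]]
side [[272.5, 137.3000030517578], [312.20001220703125, 153.60000610351562]]
[ 0.5471 -0.168   0.1268] 0.0001
[ 0.4398 -0.1603  0.0617] 0.0007
len 0.12575318727517693 slope -31.184890833957486 az 175.86473392883957
[ 0.60230497 -0.18227482  0.14206094]
```

arm_command --pt "0 0 0.04 0 0" --pt "0 0 0.08 0 0" --pt "0 0 0.12 0 0" --pt "0 0 0.16 0 0" --pt "0 0 0.16 0 0"

```text
clock: 13.4
ee_pos: [0.6018, -0.182, 0.0924]
eef_rot: [3.141, -0.004, 3.008]
wrist_force: [-1.1, -0.5, -0.3]
width: 0.244
grasp_force: 58.3
```

```bash
python3 -c "
from h import *
blade(8);S=arm.read_state();print(S['ee_pos'])"
```

```text
scene [[329.3999938964844, 167.5], [375.3999938964844, 200.8000030517578]]
side [[260.79998779296875, 142.3000030517578], [320.1000061035156, 151.1999969482422]]
[ 0.5774 -0.1748  0.1029] 0.0004
[ 0.4188 -0.16    0.0693] 0.0007
len 0.16274211939172517 slope -11.9354705942515 az 174.67007372826478
[ 0.60221276 -0.18216181  0.09381417]
```

arm_command --pt "0 0 0.03 0 0" --pt "0 0 0.06 0 0" --pt "0 0 0.085 0 0" --pt "0 0 0.085 0 0"

```text
clock: 14.0
ee_pos: [0.6025, -0.1822, 0.0678]
eef_rot: [3.141, -0.002, 3.008]
wrist_force: [0.0, 0.7, 0.4]
width: 0.243
grasp_force: 58.0
```

```bash
python3 -c "
from h import *
blade(9);S=arm.read_state();print(S['ee_pos'],S['wrist_force'])"
```

```text
scene [[328.5, 173.0], [376.8999938964844, 197.1999969482422]]
side [[260.8999938964844, 147.0], [321.0, 148.60000610351562]]
[ 0.5775 -0.1738  0.0851] 0.0012
[ 0.4172 -0.1596  0.0817] 0.0005
len 0.1609113858958583 slope -1.2006400100831545 az 174.93997704074184
[ 0.60255405 -0.18228071  0.06872068] [-0.35429597 -0.73846771  0.2084243 ]
```

arm_command --pt "0 0 0.007 0 0" --pt "0 0 0.007 0 0" --pt "0 0 -0.15 0 0" --pt "0 0 -0.35 0 0" --pt "0 0 -0.5 0 0" --force 90

```text
clock: 14.72
ee_pos: [0.6037, -0.1826, 0.2216]
eef_rot: [-3.141, 0.003, 3.008]
wrist_force: [0.5, -0.6, -1.3]
width: 0.232
grasp_force: 88.3
```

arm_command --pt "-0.03 0.15 0 0 0" --pt "-0.07 0.35 0 0 0" --pt "-0.1 0.55 0 0 0" --pt "-0.12 0.75 0 0 0" --pt "-0.14 0.9 0 0 0"

```text
clock: 15.35
ee_pos: [0.6811, 0.0824, 0.2182]
eef_rot: [3.141, 0.0, 3.009]
wrist_force: [0.9, -1.2, -1.0]
width: 0.234
grasp_force: 88.3
```

arm_command --pt "0 0.1 0 0 0" --pt "0 0.16 0 0 0" --pt "0 0.16 0 0 0" --pt "0 0.16 0.1 0 0" --pt "0 0.16 0.15 0 0"

```text
clock: 15.98
ee_pos: [0.6865, 0.1253, 0.1719]
eef_rot: [-3.14, -0.003, 3.006]
wrist_force: [-0.7, 0.0, -2.5]
width: 0.231
grasp_force: 88.3
```

```bash
python3 -c "
from h import *
blade('a');S=arm.read_state();print(S['ee_pos'],S['wrist_force'],S['width'])"
```

```text
scene [[230.60000610351562, 184.1999969482422], [280.8999938964844, 220.10000610351562]]
side [[233.0, 225.5], [308.0, 225.5]]
[0.6593 0.1366 0.1876] 0.0021
[0.5001 0.1463 0.1741] 0.0017
len 0.1600390399199751 slope -4.832937149920236 az 176.481931099213
[0.6857887  0.12557085 0.17073468] [ 0.40582594  0.16917493 -1.84081753] 0.22974113902736815
```

arm_command --pt "0 0.005 0.08 0 0" --pt "0 0.005 0.15 0 0" --pt "0 0.005 0.205 0 0" --pt "0 0.005 0.205 0 0" --pt "0 0.005 0.205 0 0"

```text
clock: 16.7
ee_pos: [0.688, 0.1285, 0.1138]
eef_rot: [3.141, 0.002, 3.007]
wrist_force: [-0.7, 0.2, -0.7]
width: 0.233
grasp_force: 88.3
```

```bash
python3 - <<'E'
from h import *
blade('b');S=arm.read_state();print(S['ee_pos'],S['wrist_force'],S['width'])
# blade edges line per view, column-wise
for n in("scene","side"):
    f=cv2.imread(f"pics/{n}b.png");b=cv2.imread(f"pics/{n}0.png");h=cv2.cvtColor(f,cv2.COLOR_BGR2HSV)
    m=((h[...,1]<75)&(h[...,2]>110)&(cv2.absdiff(f,b).max(2)>25)).astype(np.uint8)
    m=m*0+cv2.morphologyEx(m,cv2.MORPH_OPEN,np.ones((2,2),np.uint8))
    x0,x1=(225,285) if n=="scene" else (230,312)
    out=[]
    for x in range(x0,x1,6):
        y=np.where(m[180:270,x])[0]+180
        if len(y):out.append((x,int(y.min()),int(y.max()),len(y)))
    print(n,out)
E
```

```text
scene [[231.5, 203.39999389648438], [279.29998779296875, 240.0]]
side [[232.8000030517578, 238.6999969482422], [305.1000061035156, 242.89999389648438]]
[0.6634 0.1345 0.1285] 0.0002
[0.5032 0.1506 0.1141] 0.0001
len 0.1616078008454231 slope -5.120801941614448 az 174.2299938493175
[0.68818088 0.12868224 0.11424402] [-0.59842003 -0.57265465 -1.59946733] 0.23118976808997488
scene [(237, 204, 212, 9), (243, 208, 217, 10), (249, 214, 221, 8), (255, 187, 226, 11), (261, 223, 230, 8), (267, 227, 235, 9), (273, 224, 239, 11), (279, 217, 242, 16)]
side [(236, 237, 242, 6), (242, 237, 243, 7), (248, 238, 243, 6), (254, 238, 244, 7), (260, 238, 244, 7), (266, 239, 244, 6), (272, 239, 245, 7), (278, 239, 245, 7), (284, 240, 244, 5), (290, 240, 246, 7), (296, 241, 246, 5), (302, 242, 245, 4)]
```

The file sagged about 5° tip-down after lifting. There's time, so I'll go back to the stand and re-level with some overshoot.

arm_command --pt "0 0 -0.18 0 0" --pt "0 0 -0.36 0 0" --pt "0 -0.1 -0.36 0 0" --pt "0 -0.25 -0.36 0 0" --pt "0.05 -0.4 -0.36 0 0"

```text
clock: 17.42
ee_pos: [0.6569, 0.0105, 0.2215]
eef_rot: [-3.141, 0.003, 3.008]
wrist_force: [0.1, 0.2, -1.4]
width: 0.229
grasp_force: 88.4
```

arm_command --pt "0.03 -0.2 0 0 0" --pt "0.06 -0.4 0 0 0" --pt "0.095 -0.6 0 0 0" --pt "0.095 -0.664 0 0 0" --pt "0.095 -0.664 0.1 0 0"

```text
clock: 18.05
ee_pos: [0.6034, -0.1845, 0.195]
eef_rot: [-3.139, 0.01, 3.005]
wrist_force: [0.7, 0.3, -2.4]
width: 0.232
grasp_force: 88.5
```

```bash
python3 -c "
from h import *
blade('c');S=arm.read_state();print(S['ee_pos'],S['wrist_force'],S['width'])"
```

```text
scene [[332.29998779296875, 134.3000030517578], [384.29998779296875, 161.3000030517578]]
side [[260.8999938964844, 114.69999694824219], [326.0, 118.5999984741211]]
[ 0.5754 -0.1678  0.2111] 0.0022
[ 0.4151 -0.154   0.198 ] 0.0018
len 0.161443388578791 slope -4.661105581069238 az 175.06129685893498
[ 0.60012527 -0.18125636  0.18737289] [-0.41612991  0.76390297 -2.69007812] 0.22650985194302717
```

arm_command --pt "0 0 0.15 0 0" --pt "0 0 0.3 0 0" --pt "0 0 0.38 0 0" --pt "0 0 0.41 0 0" --pt "0 0 0.43 0 0"

```text
clock: 18.77
ee_pos: [0.6022, -0.1815, 0.0633]
eef_rot: [-3.141, 0.001, 3.008]
wrist_force: [-1.5, 0.3, 2.4]
width: 0.23
grasp_force: 89.0
```

arm_command --pt "0 0 0 0 0" --pt "0 0 0 0 0"

```text
clock: 19.02
ee_pos: [0.6024, -0.182, 0.0632]
eef_rot: [-3.141, 0.002, 3.008]
wrist_force: [-1.0, 1.0, 1.9]
width: 0.231
grasp_force: 89.2
```

```bash
python3 -c "
from h import *
blade('d');S=arm.read_state();print(S['ee_pos'],S['wrist_force'],S['width'])"
```

```text
scene [[328.3999938964844, 174.1999969482422], [376.8999938964844, 197.1999969482422]]
side [[261.0, 148.0], [321.0, 148.0]]
[ 0.5774 -0.1738  0.081 ] 0.0013
[ 0.4172 -0.1608  0.0817] 0.0003
len 0.16068157162470909 slope 0.2215453334695221 az 175.3753227151285
[ 0.60228964 -0.18204105  0.06281738] [-0.01344068  1.71354695  2.72748095] 0.22874398541585855
```

arm_command --pt "0 0 0.015 0 0" --pt "0 0 0.03 0 0" --pt "0 0 0.03 0 0" --pt "0 0 -0.05 0 0" --pt "0 0 -0.15 0 0"

```text
clock: 19.75
ee_pos: [0.6009, -0.1818, 0.1048]
eef_rot: [3.141, -0.003, 3.008]
wrist_force: [-0.1, -0.5, -0.9]
width: 0.233
grasp_force: 88.9
```

arm_command --pt "0 0 0 0 0" --pt "0 0 0 0 0"

```text
clock: 20.0
ee_pos: [0.601, -0.1817, 0.1048]
eef_rot: [3.141, -0.002, 3.008]
wrist_force: [-0.2, 0.3, -1.4]
width: 0.231
grasp_force: 88.8
```

```bash
python3 -c "
from h import *
blade('e');S=arm.read_state();print(S['ee_pos'],S['wrist_force'],S['width'])"
```

```text
scene [[330.0, 161.89999389648438], [380.6000061035156, 183.0]]
side [[261.0, 137.39999389648438], [324.0, 135.6999969482422]]
[ 0.5765 -0.1741  0.1225] 0.0002
[ 0.414  -0.1578  0.1317] 0.0001
len 0.16358430360016388 slope 3.212496499274675 az 174.27741556338773
[ 0.6005161  -0.18153199  0.10406952] [-0.00517888  0.45240024 -2.27356041] 0.23095969834754324
```

arm_command --pt "0 0 -0.15 0 0" --pt "0 0 -0.3 0 0" --pt "0 0 -0.38 0 0" --pt "-0.02 0.12 -0.38 0 0" --pt "-0.05 0.28 -0.38 0 0"

```text
clock: 20.72
ee_pos: [0.6275, -0.101, 0.2193]
eef_rot: [-3.141, -0.001, 3.005]
wrist_force: [1.2, 0.4, -2.1]
width: 0.23
grasp_force: 88.8
```

arm_command --pt "-0.03 0.16 0 0 0" --pt "-0.05 0.32 0 0 0" --pt "-0.07 0.48 0 0 0" --pt "-0.09 0.62 0 0 0" --pt "-0.1 0.72 0 0 0"

```text
clock: 21.35
ee_pos: [0.6861, 0.1115, 0.218]
eef_rot: [-3.141, -0.003, 3.009]
wrist_force: [0.4, -0.5, -1.8]
width: 0.229
grasp_force: 88.9
```

arm_command --pt "0 0.064 0 0 0" --pt "0 0.064 0.1 0 0" --pt "0 0.064 0.2 0 0" --pt "0 0.064 0.28 0 0" --pt "0 0.064 0.28 0 0"

```text
clock: 21.98
ee_pos: [0.6867, 0.1276, 0.1321]
eef_rot: [-3.139, -0.008, 3.007]
wrist_force: [0.1, -0.6, -2.1]
width: 0.229
grasp_force: 88.8
```

```bash
python3 -c "
from h import *
blade('f');S=arm.read_state();print(S['ee_pos'],S['wrist_force'],S['width'])"
```

```text
scene [[231.10000610351562, 196.10000610351562], [279.79998779296875, 225.3000030517578]]
side [[232.0, 232.0], [291.0, 232.0]]
[0.6639 0.1316 0.1499] 0.0009
[0.5307 0.1165 0.1153] 0.0028
len 0.1384329330775459 slope -14.495999887284595 az -173.50981890726516
[0.68892645 0.12799609 0.13664451] [-0.23808805 -0.57925704 -0.52619463] 0.23048104465295743
```

arm_command --pt "0 0 0.05 0 0" --pt "0 0 0.1 0 0" --pt "0 0 0.1 0 0" --pt "0 0 0.1 0 0"

```text
clock: 22.58
ee_pos: [0.6888, 0.1284, 0.1063]
eef_rot: [-3.141, -0.0, 3.008]
wrist_force: [0.1, 1.1, -1.5]
width: 0.228
grasp_force: 88.8
```

```bash
python3 - <<'E'
from h import *
blade('g');S=arm.read_state();print(S['ee_pos'],S['wrist_force'],S['width'])
for n in("scene","side"):
    f=cv2.imread(f"pics/{n}g.png");b=cv2.imread(f"pics/{n}0.png");h=cv2.cvtColor(f,cv2.COLOR_BGR2HSV)
    m=((h[...,1]<75)&(h[...,2]>110)&(cv2.absdiff(f,b).max(2)>25)).astype(np.uint8)
    x0,x1=(225,285) if n=="scene" else (230,318)
    print(n,[(x,int(y.min()),int(y.max()),len(y)) for x in range(x0,x1,6) if len(y:=np.where(m[195:255,x])[0]+195)])
E
```

```text
scene [[0.0, 0.0], [0.0, 0.0]]
side [[233.0, 239.0], [305.0, 239.0]]
[0.6475 0.4516 0.6277] 0.0014
[0.5775 0.4716 0.6422] 0.0025
len 0.07425880090133244 slope 11.28885550550378 az 163.99774030562773
[0.68922393 0.12848718 0.10723958] [ 0.49806625 -0.71920084 -1.07926668] 0.2328111702664518
scene [(231, 205, 208, 4), (237, 204, 212, 9), (243, 208, 215, 8), (249, 213, 219, 7), (255, 216, 222, 7), (261, 220, 227, 8), (267, 224, 230, 7), (273, 221, 233, 12), (279, 214, 234, 18)]
side [(230, 195, 197, 3), (236, 237, 242, 6), (242, 237, 242, 6), (248, 237, 242, 6), (254, 237, 242, 6), (260, 237, 242, 6), (266, 237, 242, 6), (272, 237, 240, 4), (278, 237, 239, 3), (284, 236, 242, 6), (290, 236, 242, 6), (296, 237, 241, 5), (302, 237, 241, 5)]
```

```bash
python3 - <<'E'
from h import *
P=[cross(ray("scene",*a),ray("side",*b)) for a,b in(((231.5,204.3),(232.5,239.6)),((280,235.2),(306,239.0)))]
for p,r in P:print(p.round(4),round(r,4))
d=P[1][0]-P[0][0];L=np.linalg.norm(d);print(L,np.degrees(np.arcsin(d[2]/L)),"mid",P[1][0]-d/L*.084)
# dowel top still in place: predicted pixel of top in scene
c=arm.camera_info("scene")
for n,z in(("scene",3),("side",3)):pass
E
```

```text
[0.6643 0.1341 0.1247] 0.0001
[0.5018 0.1496 0.1289] 0.0002
0.1632417477214512 1.4634757872683648 mid [0.58543855 0.14162492 0.12671573]
```

arm_command --pt "0 0.003 0.02 0 0" --pt "0 0.003 0.02 0 0" --pt "0 0.003 0.02 0 0" --pt "0 0.003 0.02 0 0"

```text
clock: 23.18
ee_pos: [0.689, 0.1293, 0.1006]
eef_rot: [-3.142, 0.0, 3.008]
wrist_force: [-0.2, -0.7, -1.4]
width: 0.231
grasp_force: 88.8
```

```bash
python3 -c "
from plant import arm
s=arm.read_state();print(s['ee_pos'],s['wrist_force'],s['grasp_force'],s['qd']);print(arm.hand_in())"
```

```text
[0.68903047 0.12932951 0.10063981] [-0.15310761 -0.74855296 -1.39206369] 88.84164415765554 [-6.39295183e-05  6.57737468e-04 -1.90081203e-03  1.48109012e-03
 -8.16085247e-04  1.00958709e-03]
the job is handed in; nothing more can be done
None
```

I handed the job in at about 23 s: the dowel stands home in the 19 mm bore, released, and the gripper still holds the file level to about 1.5° (last measured just before a final 6 mm lowering), with the middle of its blade roughly 3 cm above the dowel's top; I levelled it by pressing the blade on the file stand's sleeve.

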